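# Unstack the tins onto the spice carousel and into the flip-top crate

### The arm

A 7-joint arm with a two-finger parallel gripper is mounted at the origin on the work surface. World frame = base frame: x ahead of the robot, y to its left, z up, the work surface at z = 0. Lengths are in mm, angles in rad, forces in N, time in s.
With the tool pointing down it reaches from about 350 to 900 mm from the base axis. Payload 7.2 kg.
Tool frame: the origin (TCP) lies between the finger pads; the fingertips stand 19 mm ahead of it and the grasp point (between the pads) is the TCP; z points along the fingers, y is the line along which they close (so a half turn about z gives the same grasp; the last joint's range is limited). The gripper opens to 88 mm and grips with 3 to 60 N. Pads are 20 mm wide; open, the fingers measure 115 mm over their backs; the gripper's body (75 mm by 178 mm) begins 61 mm behind the grasp point.
Start: joints at [-1.328, 0.411, -0.013, 1.596, 0.006, 1.134, -0.082], TCP at [191.147, 595.056, 241.653] pointing down, gripper open.
Joint ranges: [-2.95, 2.95], [-0.29, 1.99], [-1.47, 1.44], [0.14, 2.54], [-1.03, 4.17], [0.13, 1.85], [-2.86, 2.86]. Speed limits (rad/s): [2.39, 2.39, 3.01, 3.01, 3.14, 3.14, 3.14].

### API

Orientations are given as a 3x3 rotation matrix whose columns are the frame's x, y, z axes.
In Python, from cell import ctrl gives the robot as it stands.
- The arm moves only by the tool apply_moves, never from a script. Its argument "deltas" is a list of rows, each a list of 5 numbers: the shift along the tool's x, y, z in m, then the turn about the tool's z in rad, then the opening, from 0 (shut) to 1 (fully open). In form: [[x, y, z, spin, claw], ...]. A call has 1 to 20 rows; each row shifts and turns the commanded pose from where the row before left it, along the tool's axes as they then stand; what a row does not reach is not made up. A row lasts 1/12 s, in which the tool goes at most 41.7 mm and 7.16 degrees, less where a joint would pass 70% of its speed; a pose out of reach is approached as far as the arm can. A call is refused whole if a number of a shift passes 0.0417 or a number of a turn 0.125, either way. A call with a gripper value outside its range is refused whole. The fingers move at their own pace and stop on an object; "force" is the grip in N (left out, the last holds). Time passes only in rows, so rows that do not move let the fingers close. It gives the time, the measured TCP pose, the force, the opening and the grip force at its end, in the units of the state.
- ctrl.get_obs(): the state, without advancing time (a new reading comes with each control period).
- ctrl.camera(name): name is "scene" or "side" or "wrist"; returns (picture, depth): 384x512x3 uint8, red, green, blue; 384x512 float32, mm along the optical axis (not along the pixel's ray), 0 where there is no reading.
- ctrl.get_calibration(name): a dict with "intrinsics" (3x3 intrinsics, pixels), "position" and "attitude" of the camera in the world. Camera axes: x right, y down, z forward; pixel columns grow to the right and rows downward; lengths in mm; the calibration is good to about 2 mm. A picture is of the moment at which its call begins: read the wrist's pose just before it. get_calibration takes no time and is no camera call; for the wrist camera it gives the pose at the moment of the call.
- ctrl.sign_off(): hands the job in; it is judged then, once.
Trained networks look in the newest picture that a camera, given by its name, has taken for a name from the list of things; names that differ only in an ending like _2 or _b are one class to them, and where a whole thing is asked for, a point or a joint stands for the part that bears it (a point fixed in the world has none). Each returns a list of dicts, best first, with "conf" (0 to 1); they miss things now and then, are a little off and sometimes report something else, mostly with a low value. They report only what shows in the picture. A call takes as long as a camera call. They do not tell look-alikes from the thing itself.
- ctrl.masks_of(camera, thing): "region" (384x512 bool, what is visible of it) and "extent" ([left, top, width, height] in pixels, round what is visible of it).
- ctrl.mark_of(camera, thing): "location" ([column, row] in pixels: a listed point, or the origin of a listed thing).
The state is a dict: "time_s": time; "q": joint angles; "dq": joint speeds; "joint_torque": joint torques, N m; "position": TCP position; "ee_rot": TCP orientation; "ft_force": force on the tool from outside, world axes, zero at the start; "wrist_torque": the same for the moment, N m; "opening": opening from 0.0 (shut) to 1.0 (fully open); "gripper_force": force on a finger pad.
Only numpy, scipy, OpenCV 4.12 (cv2) and the standard library are available. Lean on these libraries where they do the work, as an engineer would, in place of code of your own. Each camera call takes 0.05 s, during which the arm holds its last target. There are 200 camera calls.

### The job

Take the stack of three aluminium tins apart: put the small tin upright inside the flip-top crate and leave its lid shut, and stand the middle tin and the large tin each flat inside the rimmed carousel seat that matches its size. The carousel's smallest seat is already taken by a glass jar, which must be left where it is; never tip a tin over.

Things in the scene. Friction and masses are not known exactly. Their poses are not given: they have to be found in the camera images.
- tin_large: Large closed aluminium tin, a plain cylinder 64 mm in diameter and 50 mm high, about 70 g; bottom of the stack, standing on the counter. Origin: centre of its underside, z up.
- tin_medium: Middle closed aluminium tin, cylinder 48 mm in diameter and 45 mm high, about 50 g; stands loose on the flat top of the large tin, within 3 mm of its centre. Origin: centre of its underside, z up.
- tin_small: Small closed aluminium tin, cylinder 34 mm in diameter and 40 mm high, about 35 g; stands loose on the flat top of the middle tin, within 3 mm of its centre. Origin: centre of its underside, z up.
- seat_large: Largest of three grey plastic dish-shaped seats, 77 mm out from the middle of a locked round carousel (wood, 256 mm across, top 30 mm above the counter, 12 mm high steel button in its middle). Flat floor 80 mm across inside, rim 4 mm thick. Origin: centre of its underside, on the carousel's top; floor 3 mm and rim top 8 mm above it. Place of the large tin. Fixed.
- seat_medium: Middle-sized grey plastic seat on the carousel, of the same shape: floor 63 mm across inside, rim 4 mm thick; origin: centre of its underside, floor 3 mm and rim top 8 mm above it. Place of the middle tin. Fixed.
- jar: Amber glass spice jar with a steel cap, 34 mm in diameter, 60 mm high, loose in the smallest carousel seat (49 mm across inside). Leave it there. Origin: centre of its underside.
- crate: Small grey plastic crate, fixed to the counter: 180 mm (its x) by 160 mm (its y) by 70 mm high without the lid, walls and floor 4 mm thick, empty. Origin: centre of its underside; x points from the front (knob) side to the hinge side, z up.
- crate_lid (a joint): Hinge angle of the crate's flat lid (6 mm thick): 0 shut, growing as it opens upward and away to the hinge side, 1.57 upright, at most 1.9. At the start it is shut or up to 0.3 ajar. The hinge is stiff: the lid stays at whatever angle it is left.
- crate_lid_handle (a point): Grip point of the round black knob on the lid's upper face, on its middle line, 150 mm from the hinge line and 35 mm above the face. The knob's head is 28 mm across and reaches from 22 to 43 mm above the face, on a thin stem.
- crate_lid_hinge (a point): Point on the lid's hinge line, which runs along the crate's y axis at the middle of the far (+x) rim, at the height of the rim (70 mm) and the lid's underside.
Things that resemble listed ones, but are neither listed nor needed, are in the scene too. What is shaped like the crate but blue is not meant.

How it is judged (in metres and radians):
At the end, for the whole second after the job is handed in: Small tin upright on the crate's floor, lid shut (under 0.06 rad); middle and large tins flat on the floors of the middle and large seats, inside the rims (centres within 10 mm); jar upright within 15 mm of its start; all released and at rest (value of joint crate_lid below 0.06 rad and x of tin_small in the frame of crate between -0.075 and 0.075 m and y of tin_small in the frame of crate between -0.065 and 0.065 m and z of tin_small in the frame of crate between 0.001 and 0.009 m and angle between tin_small's own z axis and vertical below 0.12 rad and horizontal distance between tin_medium and seat_medium below 0.01 m and z of tin_medium in the frame of seat_medium between 0 and 0.006 m and angle between each of tin_medium, tin_large's own z axis and vertical below 0.08 rad and horizontal distance between tin_large and seat_large below 0.01 m and z of tin_large in the frame of seat_large between 0 and 0.006 m and linear speed of each of tin_small, tin_medium, tin_large below 0.02 m/s and distance of jar from where it was at the start of the episode below 0.015 m and angle between jar's own z axis and vertical below 0.1 rad); the robot touches nothing.
It fails at once if a tin is tipped over (more than about 50 degrees) (angle between any of tin_small, tin_medium, tin_large's own z axis and vertical above 0.9 rad).
It fails at once if the jar is moved more than 20 mm or knocked over (distance of jar from where it was at the start of the episode above 0.02 m or angle between jar's own z axis and vertical above 0.5 rad).
It also fails if it takes over 144 s, if anything falls off the work surface, if the arm or the gripper's body presses on something with over 40 N, if the wrist force passes 120 N, or if a joint passes its speed limit or range.

## Working session

There is one attempt and no reset: what is moved stays moved. The work goes in short steps, Python scripts to look and compute and a tool call to move; the robot and the scene stay as the last step left them, time stands still between calls to the robot, and variables do not carry over. Pictures are saved under pics/ and viewed, at most 14 in all, crops included, and the job is handed in when it is done.

Besides the shell and the picture viewer there is one more tool, called as name(argument=value, ...), one argument or row to a line, values as JSON. apply_moves: Moves the arm, as the interface text tells. Its arguments: {"type":"object","properties":{"deltas":{"type":"array","items":{"type":"array","items":{"type":"number"}}},"force":{"type":"number"}},"required":["deltas"]}

```bash
ls; mkdir -p pics; cat > h.py <<'E'
import numpy as np, cv2
from cell import ctrl
def snap(cam, fn=None):
    im,d=ctrl.camera(cam); c=ctrl.get_calibration(cam)
    if fn: cv2.imwrite('pics/'+fn, cv2.cvtColor(im,cv2.COLOR_RGB2BGR))
    return im,d,c
def world(c,u,v,z):  # pixel + depth -> world
    K=np.array(c['intrinsics']); R=np.array(c['attitude']); p=np.array(c['position'])
    u=np.asarray(u,float);v=np.asarray(v,float);z=np.asarray(z,float)
    P=np.stack([(u-K[0,2])/K[0,0]*z,(v-K[1,2])/K[1,1]*z,z],-1)
    return P@R.T+p
def cloud(c,d):
    v,u=np.mgrid[0:d.shape[0],0:d.shape[1]]
    return world(c,u,v,d)
def pix(c,X):
    K=np.array(c['intrinsics']); R=np.array(c['attitude']); p=np.array(c['position'])
    q=K@(R.T@(np.asarray(X,float)-p)); return q[:2]/q[2]
E
python3 - <<'E'
from h import *
np.set_printoptions(precision=3,suppress=True)
o=ctrl.get_obs(); print(o['time_s'],o['position'],o['ee_rot'],o['opening'])
for cam in ['scene','side']:
    im,d,c=snap(cam,cam+'0.png'); print(cam,c)
    for t in ['tin_large','tin_medium','tin_small','seat_large','seat_medium','jar','crate','crate_lid_handle','crate_lid_hinge']:
        for m in ctrl.mark_of(cam,t)[:3]: print(t,np.round(m['location']),round(m['conf'],2))
E
```

```text
pics
0.0 [191.015 594.594 240.815] [[-0.952  0.306 -0.   ]
 [ 0.306  0.952 -0.002]
 [-0.    -0.002 -1.   ]] 0.9988097777698376
scene {'intrinsics': array([[400.94 ,   0.   , 254.751],
       [  0.   , 400.94 , 197.744],
       [  0.   ,   0.   ,   1.   ]]), 'position': array([1008.536, -277.079,  863.047]), 'attitude': array([[ 0.47 ,  0.69 , -0.55 ],
       [ 0.882, -0.378,  0.28 ],
       [-0.015, -0.617, -0.787]])}
tin_large [350. 206.] 0.69
tin_large [158. 292.] 0.62
tin_medium [152. 285.] 0.78
tin_small [146. 276.] 0.79
seat_large [387. 192.] 0.65
seat_medium [338. 174.] 0.69
jar [349. 203.] 0.78
crate [276. 242.] 0.9
crate [118. 226.] 0.78
crate_lid_handle [266. 195.] 0.78
crate_lid_handle [ 98. 182.] 0.78
crate_lid_hinge [298. 255.] 0.82
crate_lid_hinge [115. 238.] 0.76
side {'intrinsics': array([[438.156,   0.   , 261.323],
       [  0.   , 438.156, 185.176],
       [  0.   ,   0.   ,   1.   ]]), 'position': array([  300.6  , -1033.243,   680.261]), 'attitude': array([[ 0.988, -0.07 ,  0.139],
       [-0.155, -0.477,  0.865],
       [ 0.006, -0.876, -0.482]])}
tin_large [315. 283.] 0.63
tin_medium [314. 267.] 0.59
tin_small [318. 254.] 0.77
seat_large [277. 151.] 0.7
seat_large [276. 172.] 0.28
seat_medium [240. 166.] 0.52
jar [284. 169.] 0.65
crate [213. 303.] 0.69
crate [295. 214.] 0.6
crate_lid_handle [181. 263.] 0.95
crate_lid_handle [278. 173.] 0.89
crate_lid_handle [293. 214.] 0.45
crate_lid_hinge [256. 279.] 0.94
crate_lid_hinge [322. 191.] 0.72
```

View pics/scene0.png

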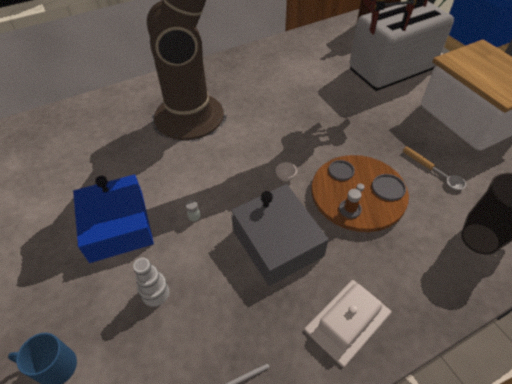

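View pics/side0.png

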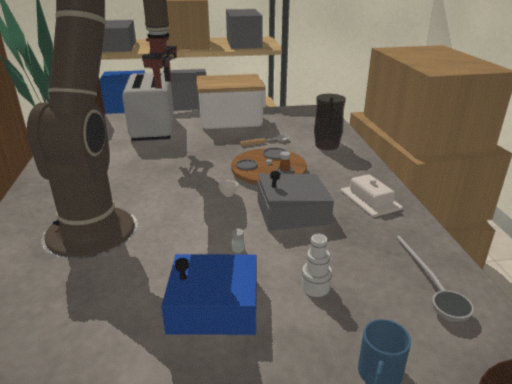

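Scene view: the grey crate is at about (278,235), with its knob at (266,197). The blue crate at (113,217) is the decoy. The tin stack is at (150,283), and the carousel at (360,192) carries seats at (388,187) and (341,170) and the jar at (352,203). In the side view the stack is at (317,268), the grey crate at (294,203) and the blue one at (212,292). Next I measure these from the depth.

```bash
cat > m1.py <<'E'
from h import *
from scipy.optimize import least_squares
np.set_printoptions(precision=1,suppress=True)
def circ(P):
    f=lambda a:np.hypot(P[:,0]-a[0],P[:,1]-a[1])-a[2]
    r=least_squares(f,[*P[:,:2].mean(0),20],loss='soft_l1'); return r.x
D={}
for cam in ['scene','side']:
    im,d,c=snap(cam); W=cloud(c,d); W[d==0]=np.nan; D[cam]=(im,W,c)
    print(cam)
    for t,box in [('tin_small',0),('tin_medium',0),('tin_large',0),('crate_lid',0),('crate_lid_handle',0),('seat_large',0),('seat_medium',0),('jar',0)]:
        for m in ctrl.masks_of(cam,t)[:2]:
            P=W[m['region']]; P=P[~np.isnan(P[:,0])]
            zt=np.percentile(P[:,2],95); T=P[P[:,2]>zt-4]
            print(t,round(m['conf'],2),np.array(m['extent']),len(P),'med',np.median(P,0),'zlo/hi',np.percentile(P[:,2],[3,97]),'top c',T.mean(0), 'mid',(np.percentile(P[:,:2],1,0)+np.percentile(P[:,:2],99,0))/2)
E
python3 m1.py
python3 - <<'E'
import cv2
a=cv2.imread('pics/scene0.png');b=cv2.imread('pics/side0.png')
A=cv2.resize(a[145:310,90:420],None,fx=2.4,fy=2.4,interpolation=cv2.INTER_CUBIC)
cv2.imwrite('pics/crop1.png',A)
E
```

```text
scene
tin_small 0.85 [134.4 261.5  18.3  16.7] 306 med [ 549.8 -305.7  133.7] zlo/hi [101.9 137.5] top c [ 542.6 -305.7  135.5] mid [ 543.3 -305.4]
tin_medium 0.6 [141.8 270.5  17.8  20.9] 326 med [ 560.6 -299.9   84.6] zlo/hi [52.9 97.5] top c [ 554.8 -299.6   95.5] mid [ 552.1 -302.7]
tin_large 0.6 [136.3 272.9  35.2  34.5] 461 med [ 566.3 -303.6   39.8] zlo/hi [ 2.9 52.8] top c [ 557.5 -305.2   50.6] mid [ 554.8 -304.3]
crate_lid 0.78 [231.7 185.3  97.9  87.9] 4629 med [566.1   6.1  85.3] zlo/hi [76.5 96.9] top c [497.9   5.3  97.6] mid [560.9  10.6]
crate_lid 0.58 [ 73.8 173.8  74.9  70.8] 3857 med [ 319.5 -330.1   76.7] zlo/hi [73.8 97.1] top c [ 317.8 -330.7   79. ] mid [ 313.7 -331.2]
crate_lid_handle 0.77 [ 74.6 176.1  71.8  71.4] 3854 med [ 319.4 -329.7   76.7] zlo/hi [73.8 97.8] top c [ 317.7 -330.2   79. ] mid [ 313.9 -330.1]
crate_lid_handle 0.71 [229.2 183.8  95.9  82.5] 4629 med [566.2   6.8  85.3] zlo/hi [76.3 96.9] top c [498.1   5.5  97.6] mid [560.9  11.5]
seat_large 0.95 [373.1 179.2  33.3  19.3] 717 med [565.9 348.3  34.4] zlo/hi [30.7 40.2] top c [568.4 345.8  38
[... 1105 characters left out ...]
127.6] mid [558.7   7.3]
crate_lid_handle 0.6 [158.6 255.5  99.8  51.8] 4667 med [ 311.2 -340.8   78.1] zlo/hi [ 75.8 110.8] top c [ 310.4 -338.7   80.3] mid [ 312. -331.]
seat_large 0.46 [264.6 150.5  20.    9.9] 175 med [559.7 349.1  34.9] zlo/hi [31.8 39.8] top c [557.9 339.1  37.1] mid [562.9 343.8]
seat_large 0.41 [258.2 173.1  71.2  30.5] 1852 med [558.2  -0.7  86.9] zlo/hi [ 77.1 127.9] top c [503.4   3.2 127.6] mid [559.9  60.9]
seat_medium 0.52 [232.8 158.9  24.   12.3] 174 med [456.9 273.3  35.4] zlo/hi [32.3 40.5] top c [456.  267.5  38.2] mid [456.3 269.7]
jar 0.54 [277.4 153.1  15.3  17.5] 174 med [574.4 204.5  71. ] zlo/hi [43.1 95.4] top c [576.3 212.9  94. ] mid [575.1 212. ]
```

View pics/crop1.png

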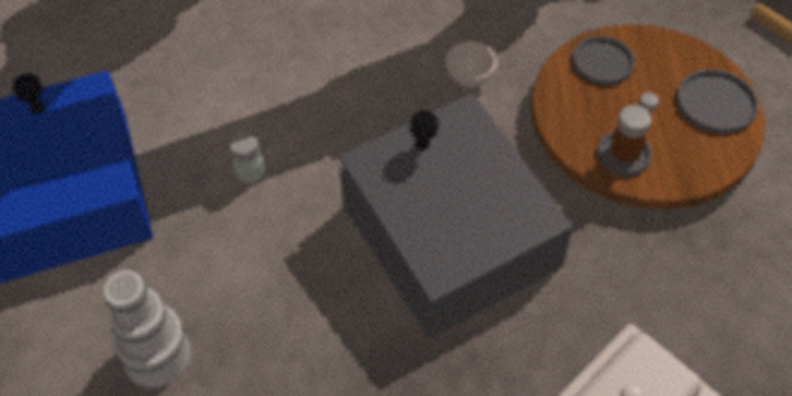

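Crop: the grey crate centred near crop (455,210) matches "grey, knob, fixed". The blue one at crop (60,170) is ruled out. The only stack of three tins is at crop (145,330). The seat at crop (717,102) is the largest and (603,62) the middle one, and the jar sits in the smallest at (627,140).

```bash
cat > m2.py <<'E'
from h import *
from scipy.optimize import least_squares
np.set_printoptions(precision=2,suppress=True)
L=[];S={};
for cam in ['scene','side']:
    im,d,c=snap(cam); W=cloud(c,d); W[d==0]=np.nan
    P=W.reshape(-1,3); P=P[~np.isnan(P[:,0])]
    # lid
    ctr=np.array([565,8]); 
    Q=P[(abs(P[:,0]-ctr[0])<110)&(abs(P[:,1]-ctr[1])<110)&(P[:,2]>72)&(P[:,2]<112)]
    # robust plane
    A=np.c_[Q[:,:2]-ctr,np.ones(len(Q))]; 
    r=least_squares(lambda a:A@a-Q[:,2],[0,0,85],loss='soft_l1',f_scale=1).x
    I=abs(A@r-Q[:,2])<3; T=Q[I]; r=np.linalg.lstsq(A[I],T[:,2],rcond=None)[0]
    rect=cv2.minAreaRect(T[:,:2].astype(np.float32))
    print(cam,'lid plane',r,'tilt',np.hypot(*r[:2]),'dir',np.arctan2(-r[1],-r[0]),'rect',rect,len(T))
    K=P[(abs(P[:,0]-ctr[0])<110)&(abs(P[:,1]-ctr[1])<110)]; h=K[:,2]-np.c_[K[:,:2]-ctr,np.ones(len(K))]@r
    k=K[(h>20)&(h<50)]; print('knob',len(k),k.min(0),k.max(0),k.mean(0))
    # tins: fit side cylinders
    for n,R,z0,z1 in [('small',17,98,133),('medium',24,54,92),('large',32,4,47)]:
        B=P[(np.hypot(P[:,0]-541,P[:,1]+306)<42)&(P[:,2]>z0)&(P[:,2]<z1)]
        f=lambda a:np.hypot(B[:,0]-a[0],B[:,1]-a[1])-R
        s=least_squares(f,[541,-306],loss='soft_l1',f_scale=1); 
        t=P[(np.hypot(P[:,0]-541,P[:,1]+306)<42)&(P[:,2]>z1+1)&(P[:,2]<z1+9)]
        print(n,len(B),s.x,np.std(f(s.x)), 'top z',np.median(t[:,2]))
    for n,x,y,R in [('sL',566,347,44),('sM',456.5,272,35.5),('jarseat',576,214,28.5)]:
        B=P[(np.hypot(P[:,0]-x,P[:,1]-y)<R+8)&(P[:,2]>36)&(P[:,2]<42)]
        # rim: ring between R-4..R
        f=lambda a:np.hypot(B[:,0]-a[0],B[:,1]-a[1])-(R-2)
        s=least_squares(f,[x,y],loss='soft_l1',f_scale=1); fl=P[np.hypot(P[:,0]-x,P[:,1]-y)<R-10]
        print(n,len(B),s.x,np.std(f(s.x)),'floor',np.median(fl[:,2]) if len(fl) else None,'rim',np.percentile(B[:,2],80))
    J=P[(np.hypot(P[:,0]-576,P[:,1]-213)<30)&(P[:,2]>50)];print('jar top',J[:,2].max())
    C=P[(abs(P[:,0]-540)<250)&(abs(P[:,1]-290)<220)&(P[:,2]>26)&(P[:,2]<34)&(np.hypot(P[:,0]-533,P[:,1]-278)<140)]; print('carousel top',np.median(C[:,2]),C[:,:2].min(0),C[:,:2].max(0))
E
python3 m2.py
```

```text
scene lid plane [-0.1  -0.   85.39] tilt 0.09725988039793428 dir 0.018578684284071022 rect ((559.7889404296875, 11.3685302734375), (180.7180633544922, 161.0140838623047), 2.1214404106140137) 4295
knob 119 [490.92  -3.95 117.59] [518.56  21.69 137.55] [506.89   7.47 131.72]
small 166 [ 539.99 -304.71] 2.0014057966363277 top z 135.50833876590752
medium 203 [ 541.73 -304.37] 0.7637072106719494 top z 95.81970454268912
large 261 [ 541.15 -304.57] 0.9598200809587286 top z 50.473564892745344
sL 185 [567.75 347.01] 7.984023766570858 floor 34.01457200345692 rim 39.265612637771504
sM 110 [456.82 272.01] 4.791544187057539 floor 33.76834811569819 rim 39.901905796575804
jarseat 97 [576.06 215.23] 4.990147449196442 floor 69.29008163823994 rim 40.05561900518298
jar top 96.90297905816715
carousel top 31.038601639829494 [406.47 150.85] [661.69 405.97]
side lid plane [-0.1  -0.   86.32] tilt 0.09579196045960649 dir 0.021258960509110837 rect ((561.3696899414062, 10.205375671386719), (180.52435302734375, 166.19091796875), 1.9328432083129883) 1668
knob 89 [490.75  -6.6  112.69] [519.65  21.42 138.33] [503.55   2.51 130.23]
small 223 [ 541.29 -305.03] 1.5349843614018912 top z 136.48570525579703
medium 309 [ 542.92 -304.29] 1.0479347067745803 top z 96.56298751571171
large 436 [ 542.55 -304.59] 1.270487682210327 top z 51.734202325218064
sL 74 [569.48 344.9 ] 9.153125874915922 floor 34.89241721161528 rim 39.730347145908716
sM 76 [458.8  270.66] 6.206171769040999 floor 34.52642420719326 rim 39.30162454340484
jarseat 54 [578.72 214.18] 5.678381323971517 floor 67.26787901489348 rim 40.63679699506251
jar top 97.73345934521899
carousel top 31.596215805796533 [407.23 161.89] [661.9  404.18]
```

apply_moves(
  deltas=[
    [0, 0, 0, -0.105, 1],
    [0, 0, 0, -0.105, 1],
    [0, 0, 0, -0.1, 1],
    [-0.01, -0.02, 0, 0, 1],
    [-0.014, -0.026, 0.001, 0, 1],
    [-0.014, -0.026, 0.001, 0, 1],
    [-0.014, -0.026, 0.001, 0, 1],
    [-0.014, -0.026, 0.001, 0, 1],
    [-0.014, -0.026, 0.001, 0, 1],
    [-0.014, -0.026, 0.001, 0, 1],
    [-0.014, -0.026, 0.001, 0, 1],
    [-0.014, -0.026, 0.001, 0, 1],
    [-0.014, -0.026, 0.001, 0, 1],
    [-0.014, -0.026, 0.001, 0, 1],
    [-0.014, -0.026, 0.001, 0, 1],
    [-0.014, -0.026, 0.001, 0, 1],
    [-0.014, -0.026, 0.001, 0, 1],
    [-0.014, -0.026, 0.001, 0, 1],
    [-0.014, -0.026, 0.001, 0, 1],
  ],
  force=30,
)

```text
time_s: 3.58
position: [411.4, 183.6, 226.9]
ee_rot: [[-1.0, 0.001, 0.001], [0.001, 1.0, 0.001], [-0.001, 0.001, -1.0]]
ft_force: [0.2, -0.3, 0.7]
opening: 1.002
gripper_force: 0.0
```

apply_moves(
  deltas=[
    [-0.0134, -0.0251, 0.004, 0, 1],
    [-0.0134, -0.0251, 0.004, 0, 1],
    [-0.0134, -0.0251, 0.004, 0, 1],
    [-0.0134, -0.0251, 0.004, 0, 1],
    [-0.0134, -0.0251, 0.004, 0, 1],
    [-0.0134, -0.0251, 0.003, 0, 1],
    [-0.0134, -0.0251, 0.003, 0, 1],
    [0, 0, 0, 0, 1],
    [0, 0, 0, 0, 1],
  ],
)

```text
time_s: 4.33
position: [504.7, 7.7, 200.5]
ee_rot: [[-1.0, 0.004, -0.0], [0.004, 1.0, -0.0], [0.0, -0.0, -1.0]]
ft_force: [-0.6, 0.5, 0.4]
opening: 1.001
gripper_force: 0.0
```

```bash
python3 - <<'E'
from h import *
np.set_printoptions(precision=2,suppress=True)
o=ctrl.get_obs();print(o['position'])
im,d,c=snap('wrist','w1.png');print(c['position'],c['attitude'])
W=cloud(c,d);W[d==0]=np.nan;P=W.reshape(-1,3);P=P[~np.isnan(P[:,0])]
k=P[(abs(P[:,0]-505)<30)&(abs(P[:,1]-8)<30)&(P[:,2]>108)&(P[:,2]<150)];print(len(k),k.min(0),k.max(0),(k.min(0)+k.max(0))/2,k.mean(0))
for t in ['crate_lid_handle','crate_lid_hinge']:
    for m in ctrl.mark_of('wrist',t)[:2]:
        u,v=m['location'];print(t,m,world(c,u,v,d[int(v)%384,int(u)%512]))
E
```

```text
[504.73   7.71 200.47]
[431.52   8.05 343.27] [[ 0.    0.96  0.27]
 [ 1.   -0.   -0.  ]
 [-0.    0.27 -0.96]]
1064 [489.61  -4.95 119.18] [517.43  22.27 135.81] [503.52   8.66 127.5 ] [501.65   8.62 132.31]
crate_lid_handle {'location': [257.7, 207.4], 'conf': 0.6} [499.1    8.8  134.66]
crate_lid_hinge {'location': [262.3, 315.1], 'conf': 0.95} [482.19   9.45 278.45]
```

apply_moves(
  deltas=[
    [0, 0.001, 0.02, 0, 1],
    [0, 0, 0.02, 0, 1],
    [0, 0, 0.02, 0, 1],
    [0, 0, 0.015, 0, 1],
    [0, 0, 0, 0, 0.2],
    [0, 0, 0, 0, 0.1],
    [0, 0, 0, 0, 0.1],
    [0, 0, 0, 0, 0.1],
    [0, 0, 0, 0, 0.1],
    [0, 0, 0, 0, 0.1],
    [0, 0, 0, 0, 0.1],
    [0, 0, 0, 0, 0.1],
    [0, 0, 0, 0, 0.1],
  ],
  force=25,
)

```text
time_s: 5.57
position: [504.5, 10.1, 125.8]
ee_rot: [[-1.0, 0.001, 0.0], [0.001, 1.0, 0.0], [-0.0, 0.0, -1.0]]
ft_force: [0.1, 0.2, 0.2]
opening: 0.356
gripper_force: 0.1
```

```bash
python3 - <<'E'
import numpy as np
t=np.linspace(0.097,1.6,26)+0.267
p=155.5*np.c_[-np.cos(t),np.sin(t)];d=np.diff(p,axis=0)
print([[round(-a/1e3,4),round(.025*a/1e3,4),round(-b/1e3,4)] for a,b in d])
E
```

```text
[[np.float64(-0.0036), np.float64(0.0001), np.float64(-0.0086)], [np.float64(-0.0041), np.float64(0.0001), np.float64(-0.0084)], [np.float64(-0.0046), np.float64(0.0001), np.float64(-0.0081)], [np.float64(-0.0051), np.float64(0.0001), np.float64(-0.0078)], [np.float64(-0.0055), np.float64(0.0001), np.float64(-0.0075)], [np.float64(-0.006), np.float64(0.0001), np.float64(-0.0072)], [np.float64(-0.0064), np.float64(0.0002), np.float64(-0.0068)], [np.float64(-0.0068), np.float64(0.0002), np.float64(-0.0064)], [np.float64(-0.0072), np.float64(0.0002), np.float64(-0.006)], [np.float64(-0.0075), np.float64(0.0002), np.float64(-0.0055)], [np.float64(-0.0078), np.float64(0.0002), np.float64(-0.0051)], [np.float64(-0.0081), np.float64(0.0002), np.float64(-0.0046)], [np.float64(-0.0084), np.float64(0.0002), np.float64(-0.0041)], [np.float64(-0.0086), np.float64(0.0002), np.float64(-0.0036)], [np.float64(-0.0088), np.float64(0.0002), np.float64(-0.0031)], [np.float64(-0.009), np.float64(0.0002), np.float64(-0.0025)], [np.float64(-0.0091), np.float64(0.0002), np.float64(-0.002)], [np.float64(-0.0092), np.float64(0.0002), np.float64(-0.0014)], [np.float64(-0.0093), np.float64(0.0002), np.float64(-0.0009)], [np.float64(-0.0093), np.float64(0.0002), np.float64(-0.0003)], [np.float64(-0.0093), np.float64(0.0002), np.float64(0.0002)], [np.float64(-0.0093), np.float64(0.0002), np.float64(0.0008)], [np.float64(-0.0092), np.float64(0.0002), np.float64(0.0014)], [np.float64(-0.0091), np.float64(0.0002), np.float64(0.0019)], [np.float64(-0.009), np.float64(0.0002), np.float64(0.0025)]]
```

apply_moves(
  deltas=[
    [0, 0, 0, 0, 0.1],
    [0, 0, 0, 0, 0.1],
    [0, 0, 0, 0, 0.1],
  ],
)

```text
time_s: 5.82
position: [504.5, 8.6, 125.6]
ee_rot: [[-1.0, 0.002, -0.0], [0.002, 1.0, -0.001], [0.0, -0.001, -1.0]]
ft_force: [-0.5, -5.2, 0.4]
opening: 0.308
gripper_force: 25.0
```

Gripped: opening 0.308 is about 27 mm, which matches the knob head. First part of the arc next.

apply_moves(
  deltas=[
    [-0.0036, 0.0001, -0.0086, 0, 0.1],
    [-0.0041, 0.0001, -0.0084, 0, 0.1],
    [-0.0046, 0.0001, -0.0081, 0, 0.1],
    [-0.0051, 0.0001, -0.0078, 0, 0.1],
    [-0.0055, 0.0001, -0.0075, 0, 0.1],
    [-0.006, 0.0001, -0.0072, 0, 0.1],
    [-0.0064, 0.0002, -0.0068, 0, 0.1],
    [-0.0068, 0.0002, -0.0064, 0, 0.1],
    [0, 0, 0, 0, 0.1],
  ],
  force=30,
)

```text
time_s: 6.57
position: [547.5, 10.0, 187.6]
ee_rot: [[-1.0, 0.002, 0.0], [0.002, 1.0, -0.001], [-0.0, -0.001, -1.0]]
ft_force: [-2.8, -3.9, 2.8]
opening: 0.308
gripper_force: 30.0
```

Forces are small, so I continue the arc.

apply_moves(
  deltas=[
    [-0.0072, 0.0002, -0.006, 0, 0.1],
    [-0.0075, 0.0002, -0.0055, 0, 0.1],
    [-0.0078, 0.0002, -0.0051, 0, 0.1],
    [-0.0081, 0.0002, -0.0046, 0, 0.1],
    [-0.0084, 0.0002, -0.0041, 0, 0.1],
    [-0.0086, 0.0002, -0.0036, 0, 0.1],
    [-0.0088, 0.0002, -0.0031, 0, 0.1],
    [-0.009, 0.0002, -0.0025, 0, 0.1],
    [-0.0091, 0.0002, -0.002, 0, 0.1],
    [-0.0092, 0.0002, -0.0014, 0, 0.1],
    [-0.0093, 0.0002, -0.0009, 0, 0.1],
    [-0.0093, 0.0002, -0.0003, 0, 0.1],
    [-0.0093, 0.0002, 0.0002, 0, 0.1],
    [-0.0093, 0.0002, 0.0008, 0, 0.1],
    [-0.0092, 0.0002, 0.0014, 0, 0.1],
    [-0.0091, 0.0002, 0.0019, 0, 0.1],
    [-0.009, 0.0002, 0.0025, 0, 0.1],
    [0, 0, 0, 0, 0.1],
  ],
)

```text
time_s: 8.07
position: [697.5, 15.0, 218.9]
ee_rot: [[-1.0, 0.0, 0.003], [0.0, 1.0, 0.0], [-0.003, 0.0, -1.0]]
ft_force: [1.7, -1.0, 5.2]
opening: 0.304
gripper_force: 30.0
```

apply_moves(
  deltas=[
    [0, 0, 0, 0, 0.6],
    [0, 0, 0, 0, 0.6],
    [0, 0, 0, 0, 0.6],
    [0, 0, 0, 0, 0.6],
    [0, 0, -0.02, 0, 0.6],
    [0, 0, -0.03, 0, 0.6],
    [0, 0, -0.03, 0, 0.6],
    [0, 0, -0.02, 0, 0.6],
    [0.013, -0.0267, 0, 0, 0.6],
    [0.013, -0.0267, 0, 0, 0.6],
    [0.013, -0.0267, 0, 0, 0.6],
    [0.013, -0.0267, 0, 0, 0.6],
    [0.013, -0.0267, 0, 0, 0.6],
    [0.013, -0.0267, 0, 0, 0.6],
    [0.013, -0.0267, 0, 0, 0.6],
    [0.013, -0.0267, 0.02, 0, 0.6],
    [0.013, -0.0267, 0.02, 0, 0.6],
    [0.013, -0.0267, 0.02, 0, 0.6],
    [0.013, -0.0267, 0.02, 0, 0.6],
    [0.013, -0.0267, 0, 0, 0.6],
  ],
)

```text
time_s: 9.73
position: [536.1, -305.6, 234.7]
ee_rot: [[-1.0, 0.0, -0.005], [0.0, 1.0, 0.003], [0.005, 0.003, -1.0]]
ft_force: [0.1, -1.3, -0.7]
opening: 0.604
gripper_force: 0.0
```

```bash
cat > stack.py <<'E'
from h import *
import sys
from scipy.optimize import least_squares
np.set_printoptions(precision=2,suppress=True)
o=ctrl.get_obs();print(o['position'],o['ft_force'])
im,d,c=snap('wrist',sys.argv[1])
W=cloud(c,d);W[d==0]=np.nan;P=W.reshape(-1,3);P=P[~np.isnan(P[:,0])]
for n,R,zt in [('small',17,135),('medium',24,95),('large',32,50)]:
    T=P[(np.hypot(P[:,0]-541,P[:,1]+305)<45)&(abs(P[:,2]-zt)<5)]
    if len(T)<30: continue
    (x,y),r=cv2.minEnclosingCircle(T[:,:2].astype(np.float32)); print(n,len(T),x,y,r,'top',np.median(T[:,2]))
E
python3 stack.py w2.png
python3 - <<'E'
from h import *
im,d,c=snap('scene','s2.png')
E
```

```text
[ 536.1  -305.59  234.73] [ 0.1  -1.26 -0.71]
small 1121 537.1257934570312 -315.5233459472656 16.980016708374023 top 136.9726363668191
medium 506 538.8344116210938 -314.9545593261719 24.02252769470215 top 96.71472328059357
large 642 538.3973388671875 -315.5888366699219 31.833189010620117 top 51.89176499838874
```

View pics/s2.png

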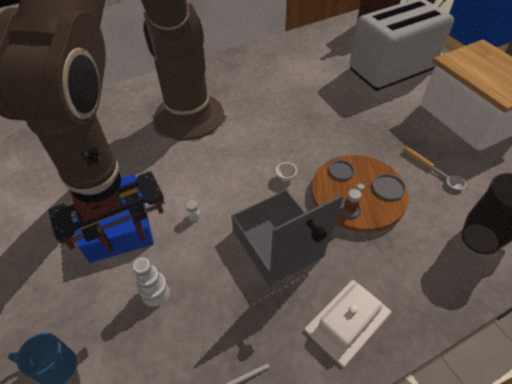

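View pics/w2.png

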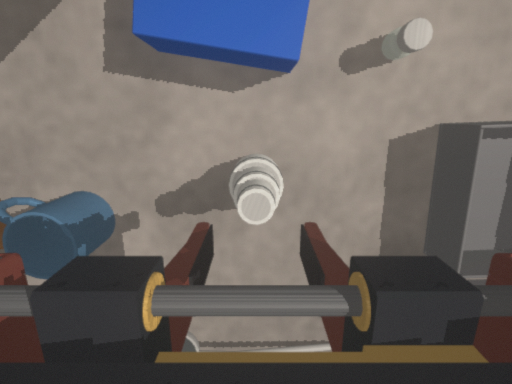

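The lid stands open at about upright (scene (320,225)) and the crate is empty. The stack is intact at (150,283), and in the wrist view it lies between the open fingers at (256,200). The arm was still settling during that measurement, so I repeat it.

```bash
python3 stack.py w3.png
```

```text
[ 534.51 -311.29  238.05] [-0.15 -0.63  0.14]
small 1079 542.70849609375 -304.5627746582031 16.87635612487793 top 135.2645495861622
medium 496 544.4853515625 -303.9954833984375 23.814613342285156 top 95.13576396197848
large 639 543.9195556640625 -304.1448669433594 31.66855812072754 top 50.23379959404576
```

apply_moves(
  deltas=[
    [0, 0, 0.015, 0, 0.65],
    [0, 0, 0.025, 0, 0.65],
    [0, 0, 0.02, 0, 0.65],
    [0, 0, 0.01, 0, 0.65],
    [0, 0, 0, 0, 0.65],
    [0, 0, 0, 0, 0.65],
  ],
)

```text
time_s: 10.38
position: [539.1, -305.3, 169.1]
ee_rot: [[-1.0, -0.0, -0.0], [-0.0, 1.0, 0.0], [0.0, 0.0, -1.0]]
ft_force: [-0.6, 0.2, 0.4]
opening: 0.651
gripper_force: 0.0
```

apply_moves(
  deltas=[
    [-0.0025, 0.0005, 0.015, 0, 0.65],
    [0, 0, 0.02, 0, 0.65],
    [0, 0, 0.013, 0, 0.65],
    [0, 0, 0, 0, 0.65],
    [0, 0, 0, 0, 0.4],
    [0, 0, 0, 0, 0.35],
    [0, 0, 0, 0, 0.3],
    [0, 0, 0, 0, 0.3],
    [0, 0, 0, 0, 0.3],
    [0, 0, 0, 0, 0.3],
    [0, 0, 0, 0, 0.3],
    [0, 0, 0, 0, 0.3],
  ],
  force=15,
)

```text
time_s: 11.38
position: [541.5, -305.8, 121.8]
ee_rot: [[-1.0, 0.001, 0.002], [0.001, 1.0, -0.0], [-0.002, -0.0, -1.0]]
ft_force: [-0.4, -0.6, 7.0]
opening: 0.387
gripper_force: 15.0
```

apply_moves(
  deltas=[
    [0, 0, -0.01, 0, 0.3],
    [0, 0, -0.02, 0, 0.3],
    [0, 0, -0.03, 0, 0.3],
    [0.001, 0.015, -0.02, 0, 0.3],
    [0.0015, 0.025, -0.01, 0, 0.3],
    [0.0015, 0.025, 0, 0, 0.3],
    [0.0015, 0.025, 0, 0, 0.3],
    [0.0015, 0.025, 0, 0, 0.3],
    [0.0015, 0.025, 0, 0, 0.3],
    [0.0015, 0.025, 0, 0, 0.3],
    [0.0015, 0.025, 0, 0, 0.3],
    [0.0015, 0.025, 0, 0, 0.3],
    [0.0015, 0.025, 0, 0, 0.3],
    [0.0015, 0.025, 0, 0, 0.3],
    [0.0015, 0.025, 0, 0, 0.3],
    [0.001, 0.015, 0, 0, 0.3],
    [0, 0.01, 0, 0, 0.3],
    [0, 0, 0, 0, 0.3],
    [0, 0, 0, 0, 0.3],
  ],
)

```text
time_s: 12.97
position: [522.8, 9.2, 211.0]
ee_rot: [[-1.0, 0.0, 0.0], [0.0, 1.0, -0.0], [-0.0, -0.0, -1.0]]
ft_force: [0.3, 0.7, -0.2]
opening: 0.387
gripper_force: 15.0
```

```bash
python3 - <<'E'
from h import *
np.set_printoptions(precision=2,suppress=True)
o=ctrl.get_obs();print(o['position'],o['ft_force'],o['opening'],o['gripper_force'])
im,d,c=snap('scene','s3.png')
W=cloud(c,d);W[d==0]=np.nan;P=W.reshape(-1,3);P=P[~np.isnan(P[:,0])]
B=P[(abs(P[:,0]-550)<100)&(abs(P[:,1]-10)<85)]
for a,b in [(-3,12),(60,74)]:
    Q=B[(B[:,2]>a)&(B[:,2]<b)]; print(len(Q),np.median(Q,0),Q.min(0),Q.max(0))
T=P[(np.hypot(P[:,0]-542.5,P[:,1]+304.5)<45)&(P[:,2]>20)]
for zt in (95,50):
    Q=T[abs(T[:,2]-zt)<4];print(zt,len(Q),cv2.minEnclosingCircle(Q[:,:2].astype(np.float32)))
im,d,c=snap('wrist');W=cloud(c,d);W[d==0]=np.nan;P=W.reshape(-1,3);P=P[~np.isnan(P[:,0])]
Q=P[(abs(P[:,0]-550)<60)&(abs(P[:,1]-10)<60)&(P[:,2]<30)];print('wrist floor',len(Q),np.median(Q,0))
E
```

```text
[522.85   9.15 210.99] [ 0.32  0.68 -0.25] 0.3874551690121566 14.999255686998367
1696 [514.84 -13.76   4.54] [451.22 -74.94  -2.84] [649.98  94.87  11.96]
478 [490.41 -26.93  68.33] [465.19 -72.05  60.08] [649.71  90.59  73.86]
95 370 ((542.8394775390625, -304.6920471191406), 24.33946990966797)
50 206 ((542.9132080078125, -304.531005859375), 32.05055618286133)
wrist floor 6612 [531.8   10.95   3.52]
```

View pics/s3.png

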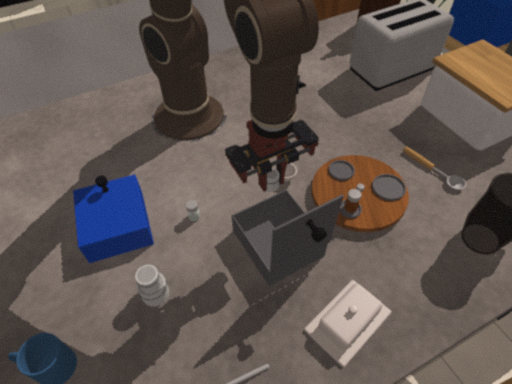

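The small tin is in the gripper above the crate at scene (275,185), and the middle and large tins are still upright at (150,285). I lower it into the crate.

apply_moves(
  deltas=[
    [0, 0, 0.02, 0, 0.3],
    [0, 0, 0.03, 0, 0.3],
    [0, 0, 0.03, 0, 0.3],
    [0, 0, 0.03, 0, 0.3],
    [0, 0, 0.03, 0, 0.3],
    [0, 0, 0.02, 0, 0.3],
    [0, 0, 0.01, 0, 0.3],
    [0, 0, 0.006, 0, 0.3],
    [0, 0, 0.001, 0, 0.3],
    [0, 0, 0, 0, 0.3],
    [0, 0, 0, 0, 0.3],
  ],
)

```text
time_s: 13.98
position: [523.7, 9.4, 34.9]
ee_rot: [[-1.0, 0.001, 0.002], [0.001, 1.0, 0.0], [-0.002, 0.0, -1.0]]
ft_force: [-0.5, 0.2, 0.2]
opening: 0.384
gripper_force: 15.0
```

apply_moves(
  deltas=[
    [0, 0, 0.001, 0, 0.3],
    [0, 0, 0.001, 0, 0.3],
    [0, 0, 0.001, 0, 0.3],
    [0, 0, 0, 0, 0.3],
    [0, 0, 0, 0, 0.3],
  ],
)

```text
time_s: 14.4
position: [522.9, 9.7, 30.9]
ee_rot: [[-1.0, 0.001, 0.0], [0.001, 1.0, 0.0], [-0.0, 0.0, -1.0]]
ft_force: [-0.2, 0.3, -1.1]
opening: 0.384
gripper_force: 15.0
```

apply_moves(
  deltas=[
    [0, 0, 0.0005, 0, 0.3],
    [0, 0, 0.0005, 0, 0.3],
    [0, 0, 0, 0, 0.3],
  ],
)

```text
time_s: 14.65
position: [522.9, 9.7, 30.7]
ee_rot: [[-1.0, 0.001, 0.0], [0.001, 1.0, 0.0], [-0.0, 0.0, -1.0]]
ft_force: [-4.1, -0.4, 11.8]
opening: 0.384
gripper_force: 15.0
```

Contact at floor height (11.8 N). I release, rise clear and go above the knob.

apply_moves(
  deltas=[
    [0, 0, 0, 0, 0.7],
    [0, 0, 0, 0, 0.7],
    [0, 0, 0, 0, 0.7],
    [0, 0, -0.01, 0, 0.7],
    [0, 0, -0.03, 0, 0.7],
    [0, 0, -0.04, 0, 0.7],
    [0, 0, -0.04, 0, 0.7],
    [0, 0, -0.04, 0, 0.7],
    [0, 0, -0.04, 0, 0.7],
    [0, 0, -0.04, 0, 0.7],
    [0, 0, -0.03, 0, 0.7],
    [0, 0, -0.02, 0, 0.7],
    [0, 0, 0, 0, 0.7],
    [0, 0, 0, 0, 0.7],
  ],
)

```text
time_s: 15.82
position: [523.0, 9.5, 321.2]
ee_rot: [[-1.0, 0.001, 0.003], [0.001, 1.0, 0.001], [-0.003, 0.001, -1.0]]
ft_force: [-0.6, -0.0, -0.6]
opening: 0.702
gripper_force: 0.0
```

```bash
python3 - <<'E'
from h import *
np.set_printoptions(precision=2,suppress=True)
o=ctrl.get_obs();print(o['position'])
im,d,c=snap('wrist','w4.png');W=cloud(c,d);W[d==0]=np.nan;P=W.reshape(-1,3);P=P[~np.isnan(P[:,0])]
Q=P[(np.hypot(P[:,0]-523,P[:,1]-10)<30)&(abs(P[:,2]-44)<6)];print(len(Q),np.median(Q,0),cv2.minEnclosingCircle(Q[:,:2].astype(np.float32)))
im,d,c=snap('side');W=cloud(c,d);W[d==0]=np.nan;P=W.reshape(-1,3);P=P[~np.isnan(P[:,0])]
Q=P[(P[:,0]>615)&(P[:,0]<720)&(abs(P[:,1]-10)<95)&(P[:,2]>95)&(P[:,2]<270)]
print('lid',np.median(Q,0),Q.min(0),Q.max(0)); K=Q[Q[:,0]>665];print('knob',len(K),K.min(0) if len(K) else 0,K.max(0) if len(K) else 0)
L=Q[Q[:,0]<660];a=np.polyfit(L[:,2],L[:,0],1);print('dx/dz',a, [c for c in [np.std(np.polyval(a,L[:,2])-L[:,0])]])
im,d,c=snap('scene');W=cloud(c,d);W[d==0]=np.nan;P=W.reshape(-1,3);P=P[~np.isnan(P[:,0])]
Q=P[(P[:,0]>665)&(P[:,0]<720)&(abs(P[:,1]-12)<40)&(P[:,2]>170)&(P[:,2]<260)];print('knob scene',len(Q),Q.min(0),Q.max(0))
E
```

```text
[523.01   9.49 321.21]
408 [519.26   7.57  42.4 ] ((520.4265747070312, 8.237921714782715), 16.989059448242188)
lid [654.59   2.55 183.86] [647.9  -69.3   95.19] [704.86  96.34 253.25]
knob 66 [683.7   -1.5  211.95] [704.86  23.39 235.62]
dx/dz [  0.03 648.68] [np.float64(1.8882061815846012)]
knob scene 222 [665.01   1.65 209.2 ] [703.8   28.67 235.21]
```

View pics/w4.png

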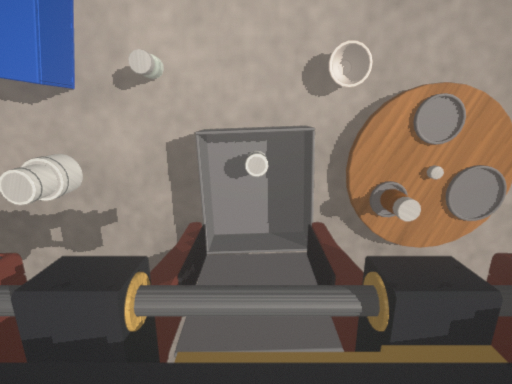

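The small tin stands upright inside the crate (wrist view (257,164)). Now I regrip the knob to close the lid.

apply_moves(
  deltas=[
    [-0.015, 0.0005, 0, 0, 0.7],
    [-0.025, 0.0005, 0, 0, 0.7],
    [-0.025, 0.0005, 0, 0, 0.7],
    [-0.025, 0.0005, 0, 0, 0.7],
    [-0.025, 0.0005, 0, 0, 0.7],
    [-0.025, 0.0005, 0, 0, 0.7],
    [-0.02, 0.0005, 0, 0, 0.7],
    [-0.012, 0, 0, 0, 0.7],
    [0, 0, 0.02, 0, 0.7],
    [0, 0, 0.03, 0, 0.7],
    [0, 0, 0.03, 0, 0.7],
    [0, 0, 0.02, 0, 0.7],
    [0, 0, 0, 0, 0.7],
    [0, 0, 0, 0, 0.7],
  ],
)

```text
time_s: 17.13
position: [693.8, 12.9, 217.7]
ee_rot: [[-1.0, 0.001, -0.004], [0.001, 1.0, -0.001], [0.004, -0.001, -1.0]]
ft_force: [0.1, 0.9, 1.6]
opening: 0.7
gripper_force: 0.0
```

apply_moves(
  deltas=[
    [0, 0, 0, 0, 0.3],
    [0, 0, 0, 0, 0.2],
    [0, 0, 0, 0, 0.1],
    [0, 0, 0, 0, 0.1],
    [0, 0, 0, 0, 0.1],
    [0, 0, 0, 0, 0.1],
    [0, 0, 0, 0, 0.1],
    [0, 0, 0, 0, 0.1],
    [0, 0, 0, 0, 0.1],
  ],
  force=30,
)

```text
time_s: 17.88
position: [695.3, 14.9, 220.6]
ee_rot: [[-1.0, -0.001, 0.002], [-0.001, 1.0, 0.002], [-0.002, 0.002, -1.0]]
ft_force: [-0.7, 5.0, 4.5]
opening: 0.312
gripper_force: 30.0
```

```bash
python3 - <<'E'
import numpy as np
t=np.linspace(1.6,0.0,27)+0.267
p=155.5*np.c_[-np.cos(t),np.sin(t)];d=np.diff(p,axis=0)
print([[float(round(-a/1e3,4)),float(round(.025*a/1e3,4)),float(round(-b/1e3,4)),0,.1] for a,b in d])
E
```

```text
[[0.0092, -0.0002, -0.0025, 0, 0.1], [0.0094, -0.0002, -0.0019, 0, 0.1], [0.0095, -0.0002, -0.0014, 0, 0.1], [0.0095, -0.0002, -0.0008, 0, 0.1], [0.0096, -0.0002, -0.0002, 0, 0.1], [0.0096, -0.0002, 0.0004, 0, 0.1], [0.0095, -0.0002, 0.001, 0, 0.1], [0.0094, -0.0002, 0.0016, 0, 0.1], [0.0093, -0.0002, 0.0022, 0, 0.1], [0.0092, -0.0002, 0.0027, 0, 0.1], [0.009, -0.0002, 0.0033, 0, 0.1], [0.0088, -0.0002, 0.0038, 0, 0.1], [0.0085, -0.0002, 0.0044, 0, 0.1], [0.0082, -0.0002, 0.0049, 0, 0.1], [0.0079, -0.0002, 0.0054, 0, 0.1], [0.0076, -0.0002, 0.0058, 0, 0.1], [0.0072, -0.0002, 0.0063, 0, 0.1], [0.0068, -0.0002, 0.0067, 0, 0.1], [0.0064, -0.0002, 0.0071, 0, 0.1], [0.0059, -0.0001, 0.0075, 0, 0.1], [0.0054, -0.0001, 0.0079, 0, 0.1], [0.005, -0.0001, 0.0082, 0, 0.1], [0.0044, -0.0001, 0.0085, 0, 0.1], [0.0039, -0.0001, 0.0087, 0, 0.1], [0.0034, -0.0001, 0.009, 0, 0.1], [0.0028, -0.0001, 0.0091, 0, 0.1]]
```

Gripped at opening 0.312. I close the lid along the arc, then check near the end.

apply_moves(
  deltas=[
    [0.0092, -0.0002, -0.0025, 0, 0.1],
    [0.0094, -0.0002, -0.0019, 0, 0.1],
    [0.0095, -0.0002, -0.0014, 0, 0.1],
    [0.0095, -0.0002, -0.0008, 0, 0.1],
    [0.0096, -0.0002, -0.0002, 0, 0.1],
    [0.0096, -0.0002, 0.0004, 0, 0.1],
    [0.0095, -0.0002, 0.001, 0, 0.1],
    [0.0094, -0.0002, 0.0016, 0, 0.1],
    [0.0093, -0.0002, 0.0022, 0, 0.1],
    [0.0092, -0.0002, 0.0027, 0, 0.1],
    [0.009, -0.0002, 0.0033, 0, 0.1],
    [0.0088, -0.0002, 0.0038, 0, 0.1],
    [0.0085, -0.0002, 0.0044, 0, 0.1],
    [0.0082, -0.0002, 0.0049, 0, 0.1],
    [0.0079, -0.0002, 0.0054, 0, 0.1],
    [0.0076, -0.0002, 0.0058, 0, 0.1],
    [0.0072, -0.0002, 0.0063, 0, 0.1],
    [0.0068, -0.0002, 0.0067, 0, 0.1],
    [0.0064, -0.0002, 0.0071, 0, 0.1],
    [0, 0, 0, 0, 0.1],
  ],
)

```text
time_s: 19.55
position: [528.5, 9.3, 169.5]
ee_rot: [[-1.0, 0.001, -0.002], [0.001, 1.0, -0.0], [0.002, -0.0, -1.0]]
ft_force: [-2.8, 2.2, 0.2]
opening: 0.307
gripper_force: 30.0
```

apply_moves(
  deltas=[
    [0.0059, -0.0001, 0.0075, 0, 0.1],
    [0.0054, -0.0001, 0.0079, 0, 0.1],
    [0.005, -0.0001, 0.0082, 0, 0.1],
    [0.0044, -0.0001, 0.0085, 0, 0.1],
    [0.0039, -0.0001, 0.0087, 0, 0.1],
    [0, 0, 0, 0, 0.1],
  ],
)

```text
time_s: 20.05
position: [504.8, 8.5, 128.4]
ee_rot: [[-1.0, 0.001, -0.001], [0.001, 1.0, -0.001], [0.001, -0.001, -1.0]]
ft_force: [0.6, -0.1, -0.2]
opening: 0.308
gripper_force: 30.0
```

apply_moves(
  deltas=[
    [0.0015, 0, 0.004, 0, 0.1],
    [0.0015, 0, 0.004, 0, 0.1],
    [0.001, 0, 0.004, 0, 0.1],
    [0.0007, 0, 0.002, 0, 0.1],
    [0.0004, 0, 0.0015, 0, 0.1],
    [0.0003, 0, 0.001, 0, 0.1],
    [0, 0, 0, 0, 0.1],
    [0, 0, 0, 0, 0.1],
  ],
)

```text
time_s: 20.72
position: [499.9, 8.4, 113.5]
ee_rot: [[-1.0, 0.001, -0.001], [0.001, 1.0, -0.0], [0.001, -0.0, -1.0]]
ft_force: [-3.3, -2.1, 0.5]
opening: 0.308
gripper_force: 30.0
```

apply_moves(
  deltas=[
    [0.0002, 0, 0.001, 0, 0.1],
    [0, 0, 0.001, 0, 0.1],
    [0, 0, 0.001, 0, 0.1],
    [0, 0, 0, 0, 0.1],
    [0, 0, 0, 0, 0.1],
  ],
)

```text
time_s: 21.13
position: [499.6, 8.4, 111.5]
ee_rot: [[-1.0, 0.001, -0.001], [0.001, 1.0, 0.0], [0.001, 0.0, -1.0]]
ft_force: [-6.6, -3.2, 13.3]
opening: 0.307
gripper_force: 30.0
```

apply_moves(
  deltas=[
    [0, 0, 0, 0, 0.8],
    [0, 0, 0, 0, 0.8],
    [0, 0, 0, 0, 0.8],
    [0, 0, -0.02, 0, 0.8],
    [0, 0, -0.03, 0, 0.8],
    [0, 0, -0.03, 0, 0.8],
    [0, 0, -0.02, 0, 0.8],
    [-0.0036, -0.026, 0, 0, 0.8],
    [-0.0036, -0.026, 0, 0, 0.8],
    [-0.0036, -0.026, 0, 0, 0.8],
    [-0.0036, -0.026, 0, 0, 0.8],
    [-0.0036, -0.026, 0, 0, 0.8],
    [-0.0036, -0.026, 0, 0, 0.8],
    [-0.0036, -0.026, 0, 0, 0.8],
    [-0.0036, -0.026, 0, 0, 0.8],
    [-0.0036, -0.026, 0, 0, 0.8],
    [-0.0036, -0.026, 0, 0, 0.8],
    [-0.0036, -0.026, 0, 0, 0.8],
    [-0.0036, -0.026, 0, 0, 0.8],
  ],
)

```text
time_s: 22.72
position: [543.6, -304.3, 210.5]
ee_rot: [[-1.0, 0.0, 0.001], [0.0, 1.0, -0.0], [-0.001, -0.0, -1.0]]
ft_force: [0.5, 1.0, 0.1]
opening: 0.799
gripper_force: 0.0
```

apply_moves(
  deltas=[
    [0, 0, 0, 0, 0.8],
    [0, 0, 0, 0, 0.8],
    [0, 0, 0, 0, 0.8],
    [0, 0, 0, 0, 0.8],
  ],
)

```text
time_s: 23.05
position: [543.4, -301.6, 210.4]
ee_rot: [[-1.0, -0.001, 0.0], [-0.001, 1.0, 0.001], [-0.0, 0.001, -1.0]]
ft_force: [0.3, 0.2, 0.6]
opening: 0.801
gripper_force: 0.0
```

```bash
python3 stack.py w5.png; python3 - <<'E'
from h import *
np.set_printoptions(precision=3,suppress=True)
for cam in ['scene','side']:
    im,d,c=snap(cam); W=cloud(c,d); W[d==0]=np.nan
    P=W.reshape(-1,3); P=P[~np.isnan(P[:,0])]
    Q=P[(abs(P[:,0]-560)<80)&(abs(P[:,1]-10)<70)&(P[:,2]>66)&(P[:,2]<100)]
    A=np.c_[Q[:,:2]-[560,10],np.ones(len(Q))];r=np.linalg.lstsq(A,Q[:,2],rcond=None)[0]
    I=abs(A@r-Q[:,2])<3;r=np.linalg.lstsq(A[I],Q[I,2],rcond=None)[0];print(cam,'lid',r)
E
```

```text
[ 543.4  -301.64  210.44] [0.27 0.15 0.56]
medium 1996 542.150146484375 -306.7356262207031 23.909221649169922 top 95.0071376623921
large 741 541.7513427734375 -306.9927978515625 31.78239631652832 top 49.83352010029654
scene lid [ 0.001  0.002 77.157]
side lid [-0.001 -0.    78.08 ]
```

The lid slope is 0 in both views, so it is shut. I pick up the middle tin at z 80.

apply_moves(
  deltas=[
    [0, -0.0015, 0.02, 0, 0.8],
    [0, 0, 0.03, 0, 0.8],
    [0, 0, 0.03, 0, 0.8],
    [0, 0, 0.03, 0, 0.8],
    [0, 0, 0.02, 0, 0.8],
    [0, 0, 0, 0, 0.8],
    [0, 0, 0, 0, 0.6],
    [0, 0, 0, 0, 0.5],
    [0, 0, 0, 0, 0.45],
    [0, 0, 0, 0, 0.45],
    [0, 0, 0, 0, 0.45],
    [0, 0, 0, 0, 0.45],
    [0, 0, 0, 0, 0.45],
  ],
  force=15,
)

```text
time_s: 24.28
position: [543.9, -305.2, 82.4]
ee_rot: [[-1.0, 0.001, 0.003], [0.001, 1.0, -0.001], [-0.003, -0.001, -1.0]]
ft_force: [-0.6, 0.6, 7.8]
opening: 0.542
gripper_force: 15.0
```

apply_moves(
  deltas=[
    [0, 0, -0.01, 0, 0.45],
    [0, 0, -0.03, 0, 0.45],
    [0, 0, -0.03, 0, 0.45],
    [0, 0, -0.03, 0, 0.45],
    [0, 0.01, -0.03, 0, 0.45],
    [0.002, 0.02, 0, 0, 0.45],
    [0.004, 0.027, 0, 0, 0.45],
    [0.004, 0.027, 0, 0, 0.45],
    [0.004, 0.027, 0, 0, 0.45],
    [0.004, 0.027, 0, 0, 0.45],
    [0.004, 0.027, 0, 0, 0.45],
    [0.004, 0.027, 0, 0, 0.45],
    [0.004, 0.027, 0, 0, 0.45],
    [0.004, 0.027, 0, 0, 0.45],
    [0.004, 0.027, 0, 0, 0.45],
    [0.004, 0.027, 0, 0, 0.45],
    [0.004, 0.027, 0, 0, 0.45],
    [0.004, 0.027, 0, 0, 0.45],
    [0.004, 0.027, 0, 0, 0.45],
    [0.004, 0.027, 0, 0, 0.45],
  ],
)

```text
time_s: 25.95
position: [484.9, 104.4, 211.6]
ee_rot: [[-1.0, 0.001, 0.001], [0.001, 1.0, 0.0], [-0.001, 0.0, -1.0]]
ft_force: [1.1, -0.5, -0.7]
opening: 0.547
gripper_force: 15.0
```

apply_moves(
  deltas=[
    [0.004, 0.027, 0, 0, 0.45],
    [0.004, 0.027, 0, 0, 0.45],
    [0.004, 0.027, 0, 0, 0.45],
    [0.004, 0.027, 0, 0, 0.45],
    [0.003, 0.025, 0, 0, 0.45],
    [0.002, 0.02, 0, 0, 0.45],
    [0.001, 0.012, 0, 0, 0.45],
    [0, 0, 0, 0, 0.45],
    [0, 0, 0, 0, 0.45],
    [0, 0, 0, 0, 0.45],
  ],
)

```text
time_s: 26.78
position: [463.8, 266.6, 210.9]
ee_rot: [[-1.0, 0.002, 0.0], [0.002, 1.0, -0.001], [-0.0, -0.001, -1.0]]
ft_force: [0.4, -0.6, -0.1]
opening: 0.544
gripper_force: 15.0
```

```bash
cat > seat.py <<'E'
from h import *
import sys
from scipy.optimize import least_squares
np.set_printoptions(precision=2,suppress=True)
o=ctrl.get_obs();print(o['position'],o['ft_force'],o['opening'])
for cam in ['wrist','scene','side']:
    im,d,c=snap(cam,sys.argv[1] if cam=='wrist' else None)
    W=cloud(c,d);W[d==0]=np.nan;P=W.reshape(-1,3);P=P[~np.isnan(P[:,0])]
    for n,x,y,R in [('sL',568,346.5,44),('sM',457.5,271.5,35.5)]:
        B=P[(abs(np.hypot(P[:,0]-x,P[:,1]-y)-R+2)<6)&(P[:,2]>35.5)&(P[:,2]<42)]
        if len(B)<20: continue
        f=lambda a:np.hypot(B[:,0]-a[0],B[:,1]-a[1])-(R-2)
        s=least_squares(f,[x,y],loss='soft_l1',f_scale=1); fl=P[(np.hypot(P[:,0]-x,P[:,1]-y)<R-10)&(P[:,2]<45)]
        print(cam,n,len(B),s.x,np.std(f(s.x)),'floor',np.median(fl[:,2]) if len(fl) else None,'rim',np.percentile(B[:,2],80))
    for n,(x,y),R,z in [('mgrip',o['position'][:2],24,None)]:
        Q=P[(np.hypot(P[:,0]-x,P[:,1]-y)<35)&(P[:,2]>o['position'][2]+8)&(P[:,2]<o['position'][2]+20)]
        if len(Q)>30: print(cam,'held top',len(Q),np.median(Q,0))
    Q=P[(np.hypot(P[:,0]-577,P[:,1]-214)<25)&(P[:,2]>88)]
    if len(Q)>10: print(cam,'jar',(Q.min(0)+Q.max(0))/2)
E
python3 seat.py w6.png
```

```text
[463.83 266.63 210.86] [ 0.37 -0.57 -0.06] 0.543554613762815
wrist sL 167 [567.52 344.79] 1.1892622964796806 floor 32.45675031338857 rim 37.84926817748435
wrist sM 531 [457.14 270.83] 1.1627799498099716 floor 32.57936733243224 rim 38.04421161940803
wrist held top 6191 [456.8  265.5  223.35]
scene sL 172 [567.77 346.55] 1.9104473059791605 floor 34.02224096760608 rim 39.67318585745447
scene sM 118 [457.27 272.3 ] 1.915892812618004 floor 33.95107559319172 rim 39.43927047245545
scene held top 220 [469.95 269.55 224.23]
scene jar [574.84 216.41  92.74]
side sL 57 [568.53 345.57] 2.3623702642259587 floor 34.64260001394223 rim 39.58167505667468
side sM 74 [458.09 270.84] 2.367998017127835 floor 34.714611781972394 rim 39.850082234825685
side held top 66 [455.78 253.54 224.51]
side jar [576.18 211.49  93.3 ]
```

View pics/w6.png

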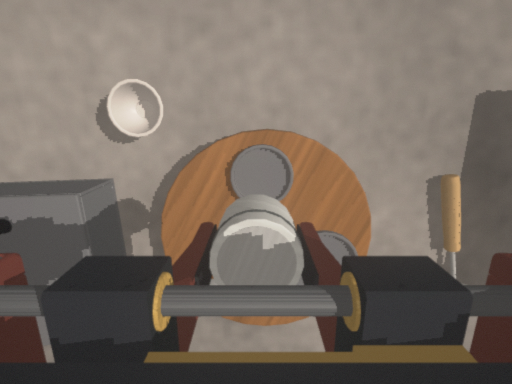

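The wrist view shows the middle tin held at (258,255) and the empty middle seat just ahead at (262,175). I line up and descend.

apply_moves(
  deltas=[
    [0.003, 0.0025, 0, 0, 0.45],
    [0.003, 0.0025, 0.02, 0, 0.45],
    [0, 0, 0.03, 0, 0.45],
    [0, 0, 0.03, 0, 0.45],
    [0, 0, 0.02, 0, 0.45],
    [0, 0, 0.01, 0, 0.45],
    [0, 0, 0, 0, 0.45],
    [0, 0, 0, 0, 0.45],
    [0, 0, 0, 0, 0.45],
  ],
)

```text
time_s: 27.68
position: [458.2, 273.7, 101.9]
ee_rot: [[-1.0, 0.001, 0.002], [0.001, 1.0, 0.001], [-0.002, 0.001, -1.0]]
ft_force: [-0.0, 0.5, -0.1]
opening: 0.54
gripper_force: 15.0
```

```bash
python3 - <<'E'
from h import *
from scipy.optimize import least_squares
np.set_printoptions(precision=2,suppress=True)
o=ctrl.get_obs();print(o['position'])
p=o['position']
for cam in ['scene','side']:
    im,d,c=snap(cam);W=cloud(c,d);W[d==0]=np.nan;P=W.reshape(-1,3);P=P[~np.isnan(P[:,0])]
    B=P[(np.hypot(P[:,0]-p[0],P[:,1]-p[1])<30)&(P[:,2]>p[2]-29)&(P[:,2]<p[2]-18)]
    f=lambda a:np.hypot(B[:,0]-a[0],B[:,1]-a[1])-24
    s=least_squares(f,p[:2],loss='soft_l1',f_scale=1);print(cam,len(B),s.x,np.std(f(s.x)),B[:,2].min())
E
```

```text
[458.21 273.74 101.92]
scene 39 [455.34 274.59] 1.152559422537027 73.16886591763819
side 40 [458.28 274.32] 2.7496041166950964 73.5717132833787
```

apply_moves(
  deltas=[
    [0, -0.0025, 0, 0, 0.45],
    [0, 0, 0.01, 0, 0.45],
    [0, 0, 0.014, 0, 0.45],
    [0, 0, 0.008, 0, 0.45],
    [0, 0, 0.002, 0, 0.45],
    [0, 0, 0, 0, 0.45],
    [0, 0, 0, 0, 0.45],
  ],
)

```text
time_s: 28.37
position: [457.4, 270.8, 66.5]
ee_rot: [[-1.0, 0.001, -0.0], [0.001, 1.0, -0.0], [0.0, -0.0, -1.0]]
ft_force: [-0.5, -0.7, -0.1]
opening: 0.544
gripper_force: 15.0
```

apply_moves(
  deltas=[
    [0, 0, 0.001, 0, 0.45],
    [0, 0, 0.001, 0, 0.45],
    [0, 0, 0, 0, 0.45],
    [0, 0, 0, 0, 0.45],
  ],
)

```text
time_s: 28.7
position: [457.6, 271.0, 65.3]
ee_rot: [[-1.0, 0.001, 0.001], [0.001, 1.0, 0.001], [-0.001, 0.001, -1.0]]
ft_force: [-1.4, -1.1, 6.0]
opening: 0.539
gripper_force: 15.0
```

Contact. I release, rise and look.

apply_moves(
  deltas=[
    [0, 0, 0, 0, 0.75],
    [0, 0, 0, 0, 0.75],
    [0, 0, 0, 0, 0.75],
    [0, 0, 0, 0, 0.75],
    [0, 0, -0.02, 0, 0.75],
    [0, 0, -0.03, 0, 0.75],
    [0, 0, -0.03, 0, 0.75],
    [0, 0, -0.03, 0, 0.75],
    [0, 0, -0.03, 0, 0.75],
    [0, 0, 0, 0, 0.75],
    [0, 0, 0, 0, 0.75],
    [0, 0, 0, 0, 0.75],
    [0, 0, 0, 0, 0.75],
  ],
)

```text
time_s: 29.78
position: [456.7, 270.4, 203.3]
ee_rot: [[-1.0, 0.001, -0.002], [0.001, 1.0, -0.001], [0.002, -0.001, -1.0]]
ft_force: [0.2, -0.1, -0.5]
opening: 0.752
gripper_force: 0.0
```

```bash
cat > chk.py <<'E'
from h import *
import sys
from scipy.optimize import least_squares
np.set_printoptions(precision=2,suppress=True)
o=ctrl.get_obs();print(o['position'])
for cam in ['scene','side','wrist']:
    im,d,c=snap(cam,sys.argv[1] if cam=='wrist' else None);W=cloud(c,d);W[d==0]=np.nan;P=W.reshape(-1,3);P=P[~np.isnan(P[:,0])]
    for n,x,y,R,h in [('M',457.4,271.3,24,45),('L',567.9,345.7,32,50)]:
        B=P[(np.hypot(P[:,0]-x,P[:,1]-y)<R+10)&(P[:,2]>45)&(P[:,2]<30+h)]
        T=P[(np.hypot(P[:,0]-x,P[:,1]-y)<R+10)&(abs(P[:,2]-33-h)<4)]
        if len(T)<20: continue
        f=lambda a:np.hypot(B[:,0]-a[0],B[:,1]-a[1])-R
        s=least_squares(f,[x,y],loss='soft_l1',f_scale=1);A=np.c_[T[:,:2]-[x,y],np.ones(len(T))]
        print(cam,n,'side fit',s.x,'top circle',cv2.minEnclosingCircle(T[:,:2].astype(np.float32)),'plane',np.linalg.lstsq(A,T[:,2],rcond=None)[0])
E
python3 chk.py w7.png
```

```text
[456.65 270.44 203.34]
scene M side fit [454.9  272.32] top circle ((455.7406311035156, 270.53778076171875), 24.914955139160156) plane [-0.    0.02 78.76]
side M side fit [457.63 272.03] top circle ((458.0980224609375, 268.59796142578125), 25.72349739074707) plane [-0.    0.03 79.3 ]
wrist M side fit [456.39 269.72] top circle ((456.2386779785156, 269.67657470703125), 24.01051902770996) plane [ 0.   -0.   77.96]
```

The middle tin sits flat with its top at 78 and is centred within about 2 mm. Back for the large tin.

apply_moves(
  deltas=[
    [-0.001, -0.012, 0, 0, 1],
    [-0.002, -0.02, 0, 0, 1],
    [-0.003, -0.025, 0, 0, 1],
    [-0.004, -0.027, 0, 0, 1],
    [-0.004, -0.027, 0, 0, 1],
    [-0.004, -0.027, 0, 0, 1],
    [-0.004, -0.027, 0, 0, 1],
    [-0.004, -0.027, 0, 0, 1],
    [-0.004, -0.027, 0, 0, 1],
    [-0.004, -0.027, 0, 0, 1],
    [-0.004, -0.027, 0, 0, 1],
    [-0.004, -0.027, 0, 0, 1],
    [-0.004, -0.027, 0, 0, 1],
    [-0.004, -0.027, 0, 0, 1],
    [-0.004, -0.027, 0, 0, 1],
    [-0.004, -0.027, 0, 0, 1],
    [-0.004, -0.027, 0, 0, 1],
    [-0.004, -0.027, 0, 0, 1],
    [-0.004, -0.027, 0, 0, 1],
    [-0.004, -0.027, 0, 0, 1],
  ],
)

```text
time_s: 31.6
position: [530.1, -247.3, 204.2]
ee_rot: [[-1.0, 0.001, -0.001], [0.001, 1.0, 0.0], [0.001, 0.0, -1.0]]
ft_force: [0.6, 0.4, -0.5]
opening: 1.004
gripper_force: 0.0
```

apply_moves(
  deltas=[
    [-0.004, -0.027, 0, 0, 1],
    [-0.004, -0.018, 0, 0, 1],
    [-0.002, -0.01, 0, 0, 1],
    [-0.002, -0.004, 0, 0, 1],
    [0, 0, 0.03, 0, 1],
    [0, 0, 0.02, 0, 1],
    [0, 0, 0, 0, 1],
    [0, 0, 0, 0, 1],
    [0, 0, 0, 0, 1],
  ],
)

```text
time_s: 32.35
position: [543.5, -303.9, 155.7]
ee_rot: [[-1.0, -0.0, 0.001], [-0.0, 1.0, -0.0], [-0.001, -0.0, -1.0]]
ft_force: [0.6, -0.1, 1.1]
opening: 1.003
gripper_force: 0.0
```

```bash
python3 stack.py w8.png
```

```text
[ 543.46 -303.86  155.7 ] [ 0.63 -0.14  1.15]
small 92 540.972900390625 -304.97454833984375 44.93482971191406 top 138.393431072375
large 3802 542.1465454101562 -307.5455017089844 31.97661018371582 top 50.29239550330533
```

apply_moves(
  deltas=[
    [0.0005, -0.0015, 0.02, 0, 1],
    [0, 0, 0.03, 0, 1],
    [0, 0, 0.03, 0, 1],
    [0, 0, 0.03, 0, 1],
    [0, 0, 0.012, 0, 1],
    [0, 0, 0, 0, 1],
    [0, 0, 0, 0, 0.85],
    [0, 0, 0, 0, 0.7],
    [0, 0, 0, 0, 0.6],
    [0, 0, 0, 0, 0.6],
    [0, 0, 0, 0, 0.6],
    [0, 0, 0, 0, 0.6],
    [0, 0, 0, 0, 0.6],
  ],
  force=18,
)

```text
time_s: 33.48
position: [543.4, -306.2, 34.3]
ee_rot: [[-1.0, 0.001, 0.002], [0.001, 1.0, -0.001], [-0.002, -0.001, -1.0]]
ft_force: [-0.8, -0.4, 7.2]
opening: 0.727
gripper_force: 18.0
```

apply_moves(
  deltas=[
    [0, 0, -0.01, 0, 0.6],
    [0, 0, -0.03, 0, 0.6],
    [0, 0, -0.035, 0, 0.6],
    [0, 0, -0.035, 0, 0.6],
    [0, 0, -0.035, 0, 0.6],
    [0, 0.01, -0.03, 0, 0.6],
    [0, 0.02, 0, 0, 0.6],
    [-0.001, 0.027, 0, 0, 0.6],
    [-0.001, 0.027, 0, 0, 0.6],
    [-0.001, 0.027, 0, 0, 0.6],
    [-0.001, 0.027, 0, 0, 0.6],
    [-0.001, 0.027, 0, 0, 0.6],
    [-0.001, 0.027, 0, 0, 0.6],
    [-0.001, 0.027, 0, 0, 0.6],
    [-0.001, 0.027, 0, 0, 0.6],
    [-0.001, 0.027, 0, 0, 0.6],
    [-0.001, 0.027, 0, 0, 0.6],
    [-0.001, 0.027, 0, 0, 0.6],
    [-0.001, 0.027, 0, 0, 0.6],
    [-0.001, 0.027, 0, 0, 0.6],
  ],
)

```text
time_s: 35.15
position: [555.5, 76.4, 208.6]
ee_rot: [[-1.0, 0.001, 0.001], [0.001, 1.0, 0.0], [-0.001, 0.0, -1.0]]
ft_force: [0.9, -0.5, 0.0]
opening: 0.727
gripper_force: 18.0
```

apply_moves(
  deltas=[
    [-0.001, 0.027, 0, 0, 0.6],
    [-0.001, 0.027, 0, 0, 0.6],
    [-0.001, 0.027, 0, 0, 0.6],
    [-0.001, 0.027, 0, 0, 0.6],
    [-0.001, 0.027, 0, 0, 0.6],
    [-0.001, 0.027, 0, 0, 0.6],
    [-0.001, 0.027, 0, 0, 0.6],
    [-0.001, 0.027, 0, 0, 0.6],
    [-0.001, 0.025, 0, 0, 0.6],
    [-0.001, 0.02, 0, 0, 0.6],
    [-0.001, 0.01, 0, 0, 0.6],
    [0, 0, 0, 0, 0.6],
    [0, 0, 0, 0, 0.6],
    [0, 0, 0, 0, 0.6],
  ],
)

```text
time_s: 36.32
position: [567.4, 344.1, 207.9]
ee_rot: [[-1.0, 0.003, 0.0], [0.003, 1.0, -0.001], [-0.0, -0.001, -1.0]]
ft_force: [0.6, -0.3, 0.0]
opening: 0.721
gripper_force: 18.0
```

apply_moves(
  deltas=[
    [-0.0005, 0.001, 0.02, 0, 0.6],
    [0, 0, 0.03, 0, 0.6],
    [0, 0, 0.03, 0, 0.6],
    [0, 0, 0.02, 0, 0.6],
    [0, 0, 0.01, 0, 0.6],
    [0, 0, 0, 0, 0.6],
    [0, 0, 0, 0, 0.6],
    [0, 0, 0, 0, 0.6],
  ],
)

```text
time_s: 36.98
position: [568.6, 347.2, 99.5]
ee_rot: [[-1.0, 0.002, 0.002], [0.002, 1.0, 0.001], [-0.002, 0.001, -1.0]]
ft_force: [0.6, 0.6, -0.1]
opening: 0.728
gripper_force: 18.0
```

```bash
python3 - <<'E'
from h import *
from scipy.optimize import least_squares
np.set_printoptions(precision=2,suppress=True)
o=ctrl.get_obs();print(o['position'])
p=o['position']
for cam in ['scene','side']:
    im,d,c=snap(cam,'L_'+cam+'.png');W=cloud(c,d);W[d==0]=np.nan;P=W.reshape(-1,3);P=P[~np.isnan(P[:,0])]
    B=P[(np.hypot(P[:,0]-p[0],P[:,1]-p[1])<38)&(P[:,2]>p[2]-32)&(P[:,2]<p[2]-18)]
    f=lambda a:np.hypot(B[:,0]-a[0],B[:,1]-a[1])-32
    s=least_squares(f,p[:2],loss='soft_l1',f_scale=1);print(cam,len(B),s.x,np.std(f(s.x)),B[:,2].min())
E
```

```text
[568.64 347.16  99.45]
scene 68 [565.95 348.37] 0.924422206866834 67.75222054772212
side 63 [569.04 347.96] 2.0349461627574836 67.56525881936477
```

View pics/L_scene.png

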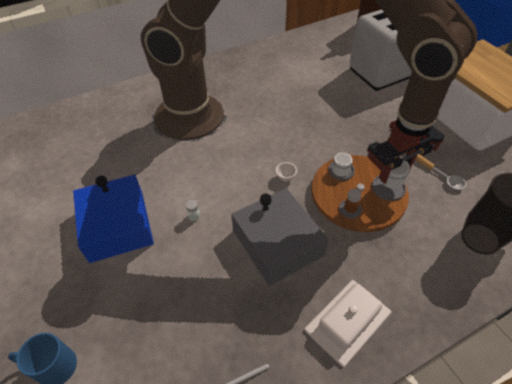

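The large tin is held over the large seat at scene (392,178). The middle tin is seated at (342,165), the jar at (352,205) is unmoved, and the lid is shut. I shift 2 mm and lower.

apply_moves(
  deltas=[
    [0, -0.002, 0, 0, 0.6],
    [0, 0, 0.01, 0, 0.6],
    [0, 0, 0.012, 0, 0.6],
    [0, 0, 0.006, 0, 0.6],
    [0, 0, 0.002, 0, 0.6],
    [0, 0, 0, 0, 0.6],
    [0, 0, 0, 0, 0.6],
  ],
)

```text
time_s: 37.67
position: [567.0, 345.1, 66.8]
ee_rot: [[-1.0, 0.001, -0.001], [0.001, 1.0, -0.001], [0.001, -0.001, -1.0]]
ft_force: [0.3, -0.1, 0.8]
opening: 0.73
gripper_force: 18.0
```

apply_moves(
  deltas=[
    [0, 0, 0.0007, 0, 0.6],
    [0, 0, 0.0007, 0, 0.6],
    [0, 0, 0.0006, 0, 0.6],
    [0, 0, 0, 0, 0.6],
    [0, 0, 0, 0, 0.6],
  ],
)

```text
time_s: 38.08
position: [567.2, 345.1, 66.7]
ee_rot: [[-1.0, 0.001, -0.001], [0.001, 1.0, 0.0], [0.001, 0.0, -1.0]]
ft_force: [-4.4, -2.2, 12.5]
opening: 0.724
gripper_force: 18.0
```

apply_moves(
  deltas=[
    [0, 0, 0, 0, 0.92],
    [0, 0, 0, 0, 0.92],
    [0, 0, 0, 0, 0.92],
    [0, 0, 0, 0, 0.92],
    [0, 0, -0.015, 0, 0.92],
    [0, 0, -0.03, 0, 0.92],
    [0, 0, -0.03, 0, 0.92],
    [0, 0, -0.03, 0, 0.92],
    [0, 0, -0.03, 0, 0.92],
    [0, 0, -0.02, 0, 0.92],
    [0, 0, 0, 0, 0.92],
    [0, 0, 0, 0, 0.92],
    [0, 0, 0, 0, 0.92],
    [0, 0, 0, 0, 0.92],
  ],
)

```text
time_s: 39.25
position: [566.7, 344.9, 218.9]
ee_rot: [[-1.0, 0.001, -0.002], [0.001, 1.0, -0.002], [0.002, -0.002, -1.0]]
ft_force: [-0.4, 0.6, -0.3]
opening: 0.919
gripper_force: 0.0
```

```bash
python3 chk.py w9.png; python3 - <<'E'
from h import *
np.set_printoptions(precision=3,suppress=True)
for cam in ['scene','side']:
    im,d,c=snap(cam,'end_'+cam+'.png'); W=cloud(c,d); W[d==0]=np.nan
    P=W.reshape(-1,3); P=P[~np.isnan(P[:,0])]
    Q=P[(abs(P[:,0]-560)<80)&(abs(P[:,1]-10)<70)&(P[:,2]>66)&(P[:,2]<100)]
    A=np.c_[Q[:,:2]-[560,10],np.ones(len(Q))];r=np.linalg.lstsq(A,Q[:,2],rcond=None)[0]
    I=abs(A@r-Q[:,2])<3;r=np.linalg.lstsq(A[I],Q[I,2],rcond=None)[0];print(cam,'lid',r)
    Q=P[(np.hypot(P[:,0]-577,P[:,1]-214)<25)&(P[:,2]>88)&(P[:,2]<105)];print('jar',(Q.min(0)+Q.max(0))/2)
E
```

```text
[566.7  344.92 218.88]
scene M side fit [454.86 272.1 ] top circle ((457.6415710449219, 271.6296081542969), 25.412796020507812) plane [-0.01  0.03 78.81]
scene L side fit [564.66 346.6 ] top circle ((565.9178466796875, 346.4596252441406), 33.07730484008789) plane [-0.01  0.01 83.98]
side M side fit [457.37 271.38] top circle ((457.57904052734375, 271.04681396484375), 26.051963806152344) plane [ 0.02  0.04 79.31]
side L side fit [566.85 346.34] top circle ((566.4268188476562, 343.34710693359375), 35.01374053955078) plane [ 0.01  0.03 84.66]
wrist M side fit [456.08 269.66] top circle ((456.3946228027344, 269.91326904296875), 23.972803115844727) plane [-0.   -0.01 78.13]
wrist L side fit [566.06 343.84] top circle ((565.8915405273438, 343.951171875), 32.028541564941406) plane [ 0.   -0.   83.13]
scene lid [-0.     0.002 77.184]
jar [574.816 215.868  92.368]
side lid [-0.     0.    78.102]
jar [576.069 212.529  93.473]
```

View pics/w9.png

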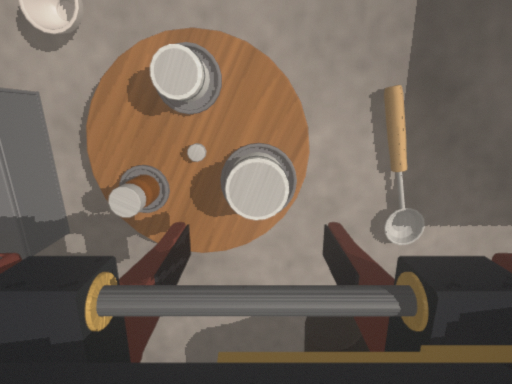

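The wrist view shows both tins flat inside their rims, the middle one at (180,75) and the large one at (257,187), each within about 2 mm of centre. The jar at (137,190) is unmoved, the lid is shut, and the gripper is clear.

```bash
python3 -c "
from cell import ctrl
print(ctrl.sign_off())"
```

```text
the job is handed in; nothing more can be done
None
```

I handed the job in at about 39 s of robot time: the small tin is upright in the grey crate with its lid shut, the middle and large tins are flat in their matching seats, and the jar is where it was; sign-off gave no verdict, so this rests on my last camera measurements.

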